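# Clamp a glued board in the ratchet press

## Task

The green press on the table has to clamp the freshly glued wooden board lying in it. Gently push the small red reversing lever on its ratchet handle over to the tightening side, then swing the handle back and forth by its black knob until the steel foot bears firmly on the board: keep on slowly after the foot has met it and stop when the push at the knob has risen by about 4 N above its free-running value, without overtightening. Let go, and leave the board and the things standing around where they are.

Things in the scene. Friction and masses are not known exactly. Their poses are not given: they have to be found in the camera images.
- press: Green bench press fixed to the table: base 170x190x22 mm, two columns, head beam 132 mm high. Origin: centre of the base's underside, on the vertical screw axis; z up; y along the beam; in mid-swing the handle points along its -x. The screw bears a wheel of 16 brass pins above the head; turning it clockwise from above (tightening) lowers the foot 9 mm per rad; it stays where it is left.
- handle (a joint): Angle of the steel ratchet bar (18 mm wide, top face 167 mm above the table) about the screw axis: 0 along the press's -x, growing clockwise from above, stops at -0.7 and 0.7 rad; it stays where it is left. Lever on tighten: clockwise drives the screw (after up to 0.4 rad of play), anticlockwise clicks freely back over the pins with about 1.5 to 4 N at the knob.
- knob_mid (a point): Middle of the black knob: upright cylinder 24 mm across, spinning freely, 168 to 212 mm above the table, axis 110 mm from the screw axis; the point is 190 mm high. Driving takes about 9 N here in slow motion while the screw runs free (about 5 N remains when halted); once the foot presses, both rise steadily over a few centimetres of swing: 4 N more is right (50 N on the board), 7 N more is too much.
- reverser (a joint): Angle of the red reversing lever (pawl) relative to the handle: about -0.34 is loosen, +0.34 tighten, growing clockwise from above. Past the middle a spring snaps it over and holds it there (1 to 2 N at the lever's end; the handle's friction holds the bar meanwhile); with a claw riding on a pin it may read as little as 0.1.
- tab_end (a point): Near the free end of the red reversing lever, an upright fin on the handle bar, 8 mm thick, 34 mm long, 169 to 197 mm above the table. It turns about an upright pivot on the bar, 42 mm from the screw axis, and points out towards the knob. The point is 26 mm from the pivot, 183 mm high; its x axis points back along the fin to the pivot, z is up.
- plate: Green pressure plate on the screw's end with the sprung steel foot (96 x 96 x 8 mm) hanging below it on rubber springs. Origin: centre of the green plate's underside (above the springs). The foot starts 13 to 16 mm above the board, which is more than one swing of the handle.
- board: Loose board of three glued wood layers, light-dark-light, 104 x 104 x 18 mm, lying on the bed under the foot. Origin: centre of its underside.
- red_pot: Small paint pot with red band and white cap, 36 mm diameter, 41 mm high, bystander. Origin: centre of its underside.
- blue_pot: Small paint pot with blue band and white cap, 36 mm diameter, 41 mm high, bystander. Origin: centre of its underside.
- eraser: Blue-sleeved white eraser, 18 x 42 x 12 mm, lying flat, bystander. Origin: centre of its underside.

How it is judged:
By the outcome, as a careful person would: the job done as asked, in the order asked, and still so for the second after the job is handed in, with the robot touching nothing.
It also fails if it takes over 69 s, if anything falls off the work surface, if the arm or the gripper's body presses on something with over 40 N, if the wrist force passes 120 N, or if a joint passes its speed limit or range.

## Robot

A 7-joint arm with a two-finger parallel gripper is mounted at the origin on a cart in front of the work surface, level with it; the furniture and walls round the work are solid. World frame = base frame: x ahead of the robot, y to its left, z up, the work surface at z = 0. Lengths are in m, angles in rad, forces in N, time in s.
With the tool pointing down it reaches from about 0.4 to 0.875 m from the base axis. Payload 19.3 kg.
Tool frame: the origin (TCP) lies midway between the tips of the shut fingers; the grasp point (between the pads) lies 19 mm behind it; z points along the fingers, y is the line along which they close (so a half turn about z gives the same grasp; the last joint's range is limited). The gripper opens to 85 mm and grips with 20 to 120 N. Pads are 22 mm wide; open, the fingers measure 114 mm over their backs; the gripper's body (76 mm by 85 mm) begins 54 mm behind the grasp point. The pads swing forward as they close: fully open they stand 13 mm farther back than shut.
Start: joints at [-1.333, 0.521, -0.036, 1.599, 0.021, 1.021, -0.113], TCP at [0.189, 0.596, 0.231] pointing down, gripper open.
Joint ranges: [-2.91, 2.91], [-0.3, 2.13], [-1.5, 1.42], [0.17, 2.43], [-1.26, 4.41], [0.16, 1.93], [-2.52, 2.52]. Speed limits (rad/s): [1.89, 1.89, 2.39, 2.39, 3.01, 3.01, 3.01].

## Interface

Orientations are given as [roll, pitch, yaw] about the fixed x, y, z axes, in that order (R = Rz(yaw) Ry(pitch) Rx(roll)).
In Python, from workcell import * gives the robot as it stands. The module is installed in compiled form; this text tells all that it offers.
- The arm moves only by the tool play_rows, never from a script. Its argument "deltas" is a list of rows, each a list of 7 numbers: the shift along the tool's x, y, z in units of 500 mm (1.0 is 500 mm), then the turn, a rotation vector about the tool's x, y, z in units of 120 degrees (1.0 is 120 degrees), then the closure, from 0 (fully open) to 1 (shut). A call has 1 to 10 rows; each row is the pose to reach, as a shift and turn from the pose commanded when the call began, along the tool's axes at that moment; what a row does not reach only later rows make up. A row lasts 1/10 s, in which the tool goes at most 50 mm and 8.59 degrees, less where a joint would pass 70% of its speed; a pose out of reach is approached as far as the arm can. A call with a number of a shift or a turn outside -1 to 1 is refused whole. A call with a gripper value outside its range is refused whole. The fingers move at their own pace and stop on an object; "newtons" is the grip in N (left out, the last holds). Time passes only in rows, so rows that repeat a pose let the fingers close. It gives the time, the measured TCP pose, the force, the opening and the grip force at its end, in the units of the state.
- observe(): the state, without advancing time (a new reading comes with each control period).
- grab_frame(name): name is "scene" or "side" or "wrist"; returns the picture (400x640x3 uint8, red, green, blue); there is no depth.
- get_calibration(name): a dict with "fovy" (degrees; the focal length in pixels is half the picture's height over the tangent of half this angle, whatever the lens; pixels are square), "cx", "cy" (the principal point, pixels), "xyz" and "rotation" of the camera in the world. Camera axes: x right, y down, z forward; pixel columns grow to the right and rows downward; lengths in m; the calibration is good to about 2 mm. A picture is of the moment at which its call begins: read the wrist's pose just before it. get_calibration takes no time and is no camera call; for the wrist camera it gives the pose at the moment of the call.
- job_done(): hands the job in; it is judged then, once.
The state is a dict: "clock": time; "qpos": joint angles; "qd": joint speeds; "joint_efforts": joint torques, N m; "position": TCP position; "tool_rot": TCP orientation; "force": force on the tool from outside, world axes, zero at the start; "moment": the same for the moment, N m; "grip_width": finger opening in m; "finger_force": force on a finger pad.
Only numpy, scipy, OpenCV 4.12 (cv2) and the standard library are available. Lean on these libraries where they do the work, as an engineer would, in place of code of your own. Each camera call takes 0.05 s, during which the arm holds its last target. There are 200 camera calls.

## Working session

There is one attempt and no reset: what is moved stays moved. The work goes in short steps, Python scripts to look and compute and a tool call to move; the robot and the scene stay as the last step left them, time stands still between calls to the robot, and variables do not carry over. Pictures are saved under pics/ and viewed, at most 11 in all, crops included, and the job is handed in when it is done.

Besides the shell and the picture viewer there is one more tool, called by a JSON object that holds its "fn" and its "kwargs", one argument or row to a line. play_rows: Moves the arm, as the interface text tells. Its arguments: {"type":"object","properties":{"deltas":{"type":"array"},"newtons":{"type":"number"}},"required":["deltas"]}

```bash
mkdir -p pics
cat > h.py <<'E'
from workcell import *
import numpy as np, cv2
from scipy.spatial.transform import Rotation as R
def K(c): 
    return 200/np.tan(np.radians(c["fovy"])/2)
def Rm(c):
    r=np.array(c["rotation"],float)
    return r if r.shape==(3,3) else R.from_euler('xyz',r).as_matrix()
def plane(c,u,v,z):
    d=Rm(c)@np.array([(u-c["cx"])/K(c),(v-c["cy"])/K(c),1]); p=np.array(c["xyz"])
    return p+d*(z-p[2])/d[2]
def proj(c,P):
    q=Rm(c).T@(np.array(P)-c["xyz"]); return q[:2]/q[2]*K(c)+[c["cx"],c["cy"]]
E
python3 - <<'E'
from h import *
s=observe(); print(s)
for n in("scene","side","wrist"):
    c=get_calibration(n); f=grab_frame(n); cv2.imwrite(f"pics/{n}0.png",f[:,:,::-1]); print(n,c)
a=[cv2.imread(f"pics/{n}0.png") for n in("scene","side")]
cv2.imwrite("pics/both0.png",cv2.resize(np.vstack(a),(480,600)))
E
```

```text
{'clock': 0.0, 'qpos': array([-1.3331754 ,  0.52201691, -0.03631754,  1.59998476,  0.02119679,
        1.02109464, -0.11281564]), 'qd': array([ 0.0016248 ,  0.00015865, -0.00146403,  0.00166005, -0.00043591,
       -0.00082176, -0.00023168]), 'joint_efforts': array([-3.92078931e-03, -9.27133298e+01,  1.97828650e+00, -3.69933486e+01,
        1.77062029e-02,  8.12519953e-03,  4.59554929e-05]), 'position': array([0.18930427, 0.59529899, 0.23073236]), 'tool_rot': array([-3.14047684e+00,  8.14560356e-05,  2.83373551e+00]), 'force': array([ 0.33888453,  0.33980015, -0.21857323]), 'moment': array([-0.01157935, -0.01227708,  0.00295693]), 'finger_force': 0.0, 'grip_width': 0.08550942480088425}
scene {'fovy': 49.52003420986187, 'cx': 328.31029913615595, 'cy': 202.26341795813286, 'xyz': array([0.27157599, 0.64396719, 0.64588601]), 'rotation': array([-2.21340984e+00,  2.81631083e-04, -2.62522880e+00])}
side {'fovy': 49.05469873921201, 'cx': 325.28096053127933, 'cy': 198.07062434151692, 'xyz': array([0.34703662, 0.72277021, 0.78117803]), 'rotation': array([-2.27951679, -0.00674803, -2.73727557])}
wrist {'fovy': 62.226657291693364, 'cx': 320.0208190538079, 'cy': 198.38865430589013, 'xyz': array([0.12055209, 0.61750047, 0.37216216]), 'rotation': array([2.85299299e+00, 7.02103767e-04, 1.26241654e+00])}
```

View pics/scene0.png

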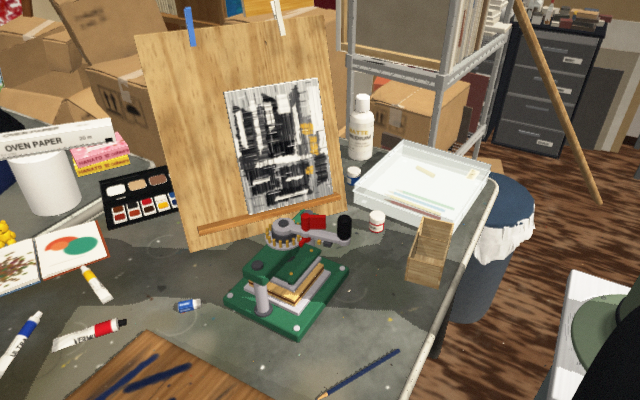

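View pics/side0.png

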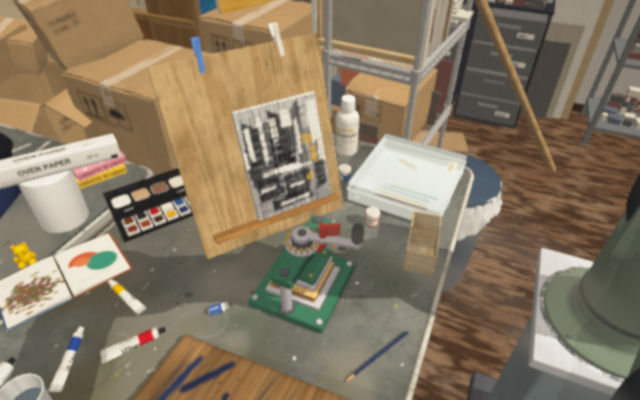

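Run:
```python
from h import *
c=get_calibration("scene"); f=cv2.imread("pics/scene0.png")
for u,v,z in[(225,296,.022),(297,338,.022),(348,267,.022),(344,216,.212),(353,170,.04),(377,213,.04),(187,300,.012),(313,215,.197),(282,236,.17)]: print(u,v,plane(c,u,v,z).round(3))
print(proj(c,[0,0,0]))
cv2.imwrite("pics/crop0.png",cv2.resize(f[200:345,215:395],None,fx=4.1,fy=4.1,interpolation=cv2.INTER_CUBIC))
```

```text
225 296 [0.707 0.268 0.022]
297 338 [0.54  0.279 0.022]
348 267 [0.542 0.088 0.022]
344 216 [0.518 0.16  0.212]
353 170 [ 0.685 -0.212  0.04 ]
377 213 [ 0.556 -0.079  0.04 ]
187 300 [0.769 0.304 0.012]
313 215 [0.572 0.166 0.197]
282 236 [0.606 0.21  0.17 ]
[658.49880979 358.1426581 ]
```

View pics/crop0.png

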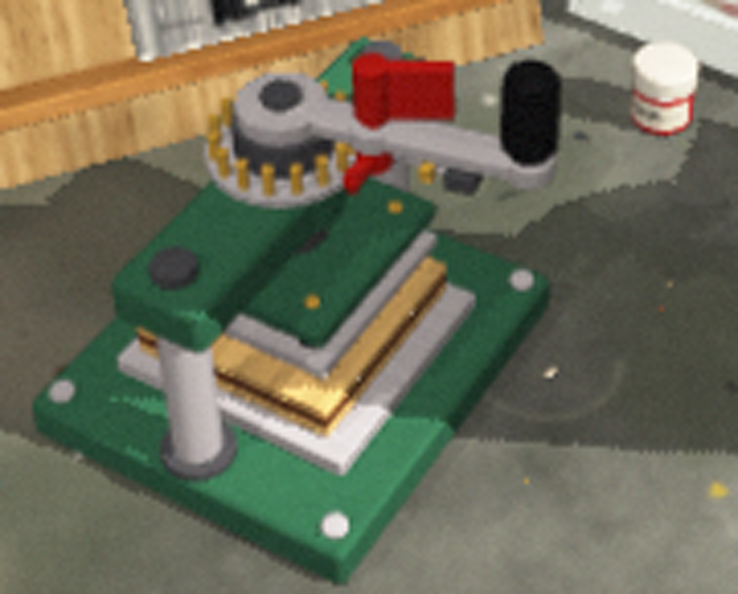

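View pics/wrist0.png

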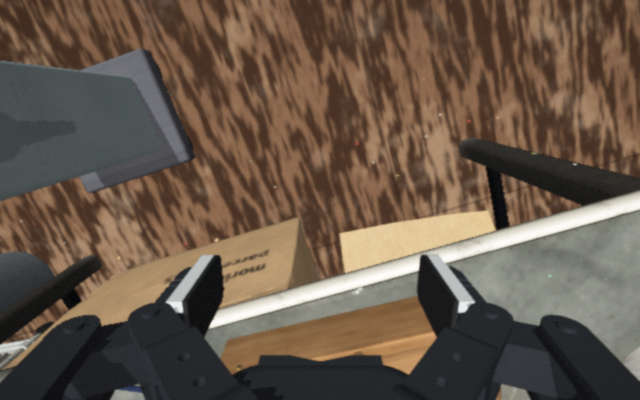

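{"fn": "play_rows", "kwargs": {
  "deltas": [
    [0,0,-0.1,0,0,0,0],
    [-0.05,-0.03,-0.18,0,0,-0.02,0],
    [-0.12,-0.08,-0.18,0,0,-0.05,0],
    [-0.2,-0.13,-0.18,0,0,-0.08,0],
    [-0.28,-0.18,-0.18,0,0,-0.11,0],
    [-0.36,-0.23,-0.18,0,0,-0.14,0],
    [-0.44,-0.28,-0.18,0,0,-0.17,0],
    [-0.52,-0.33,-0.18,0,0,-0.2,0],
    [-0.6,-0.38,-0.18,0,0,-0.225,0],
    [-0.68,-0.43,-0.18,0,0,-0.225,0]
  ]
}}

```text
clock: 1.15
position: [0.4491, 0.286, 0.3213]
tool_rot: [3.142, -0.0, -2.976]
force: [0.5, 1.1, 0.7]
grip_width: 0.0855
finger_force: 0.0
```

Run:
```python
from h import *
s=observe(); print(s["clock"],s["position"],s["tool_rot"],s["force"],s["qpos"])
M=R.from_euler('xyz',s["tool_rot"])
print((M.inv().apply(np.array([.56,.15,.32])-s["position"])/.5).round(3))
```

```text
1.15 [0.44913515 0.28595739 0.32133909] [ 3.14155128e+00 -1.55355473e-05 -2.97604613e+00] [0.491876   1.06241651 0.7072299 ] [-0.70147083  0.28429692  0.02957265  1.7283915  -0.00922262  1.12903185
  1.06720127]
[-0.174 -0.305  0.003]
```

{"fn": "play_rows", "kwargs": {
  "deltas": [
    [-0.05,-0.08,0,0,0,0,0],
    [-0.1,-0.16,0,0,0,0,0],
    [-0.14,-0.24,0,0,0,0,0],
    [-0.174,-0.305,0,0,0,0,0],
    [-0.174,-0.305,0,0,0,0,0],
    [-0.174,-0.305,0,0,0,0,0]
  ]
}}

```text
clock: 1.75
position: [0.5589, 0.1509, 0.3209]
tool_rot: [-3.142, -0.001, -2.98]
force: [0.4, 0.5, 0.0]
grip_width: 0.0857
finger_force: 0.0
```

Run:
```python
from h import *
s=observe();c=get_calibration("wrist"); f=grab_frame("wrist"); np.save("w1.npy",c,allow_pickle=True)
print(s["position"],s["tool_rot"],c,s["force"],s["qpos"])
cv2.imwrite("pics/wrist1.png",f[:,:,::-1])
```

```text
[0.55893506 0.15089157 0.32091754] [-3.14153331e+00 -7.17650986e-04 -2.97951773e+00] {'fovy': 62.226657291693364, 'cx': 320.0208190538079, 'cy': 198.38865430589013, 'xyz': array([0.48780983, 0.13918518, 0.46234485]), 'rotation': array([ 2.85354359e+00, -6.60662831e-04,  1.73223438e+00])} [0.44701669 0.46798099 0.03907213] [-0.44452956  0.36727842  0.10787349  1.61491568 -0.04221449  1.16239008
  1.40587269]
```

View pics/wrist1.png

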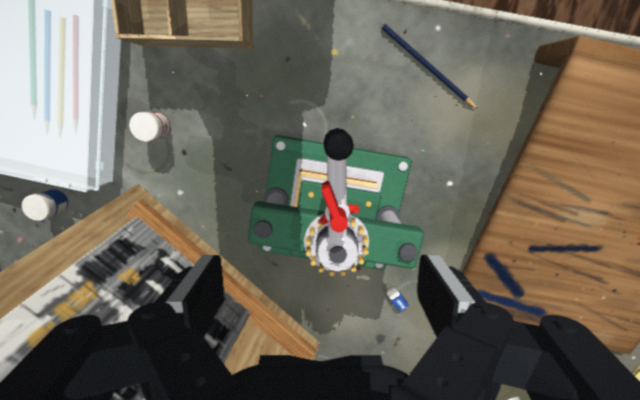

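Run:
```python
from h import *
c=np.load("w1.npy",allow_pickle=True).item(); f=cv2.imread("pics/wrist1.png"); h=cv2.cvtColor(f,cv2.COLOR_BGR2HSV)
g=f.max(2)
m=((g<45)*255).astype(np.uint8); m[:120]=0;m[165:]=0;m[:,:315]=0;m[:,362:]=0
cn=max(cv2.findContours(m,0,1)[0],key=cv2.contourArea); kc,kr=cv2.minEnclosingCircle(cn); print("knob",kc,kr, kr*(.462-.212)/K(c))
r=((((h[:,:,0]<8)|(h[:,:,0]>172))&(h[:,:,1]>180)&(h[:,:,2]>110))*255).astype(np.uint8); r[:170]=0;r[235:]=0;r[:,:310]=0;r[:,350:]=0
cr=max(cv2.findContours(r,0,1)[0],key=cv2.contourArea); print("red",cv2.boundingRect(cr),cv2.minAreaRect(cr))
b=((h[:,:,0]>15)&(h[:,:,0]<32)&(h[:,:,1]>120)&(g>110)); b[:215]=0;b[278:]=0;b[:,:298]=0;b[:,375:]=0
ys,xs=np.nonzero(b); e=cv2.fitEllipse(np.c_[xs,ys].astype(np.float32)); print("pins",e)
P=plane(c,*kc,.212);print("knob",P)
for z in(.15,.16,.17): print("axis",z,plane(c,338,254,z), plane(c,*e[0],z))
for q in[(279,145),(403,165)]: print(plane(c,*q,.024))
cv2.imwrite("pics/crop1.png",cv2.resize(f[120:290,235:435],None,fx=3.5,fy=3.5,interpolation=cv2.INTER_CUBIC))
```

```text
knob (338.30218505859375, 143.60989379882812) 15.445205688476562 0.01165255613772178
red (322, 184, 25, 47) ((334.11541748046875, 206.423095703125), (49.11524963378906, 15.787044525146484), 74.74488067626953)
pins ((336.50726318359375, 245.75230407714844), (56.17127990722656, 58.28629684448242), 78.12052917480469)
knob [0.51642945 0.15792722 0.212     ]
axis 0.15 [0.63535757 0.18226903 0.15      ] [0.62645419 0.17912123 0.15      ]
axis 0.16 [0.63063369 0.18088966 0.16      ] [0.62201537 0.17784265 0.16      ]
axis 0.17 [0.62590982 0.17951029 0.17      ] [0.61757655 0.17656406 0.17      ]
[0.55225844 0.09525056 0.024     ]
[0.55204832 0.26258882 0.024     ]
```

View pics/crop1.png

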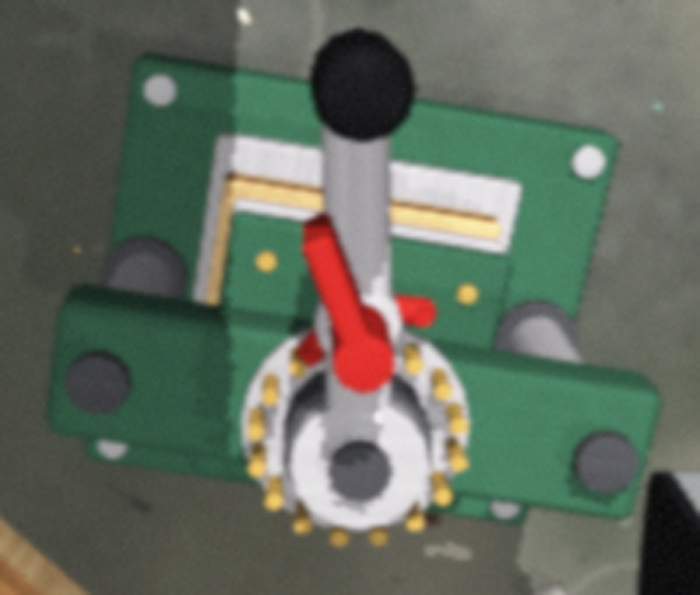

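{"fn": "play_rows", "kwargs": {
  "newtons": 30,
  "deltas": [
    [-0.007,-0.06,0,0,0,0,1],
    [-0.007,-0.06,0,0,0,0,1],
    [-0.007,-0.06,0.04,0,0,0,1],
    [-0.007,-0.06,0.09,0,0,0,1],
    [-0.007,-0.06,0.15,0,0,0,1],
    [-0.007,-0.06,0.2,0,0,0,1],
    [-0.007,-0.06,0.25,0,0,0,1],
    [-0.007,-0.06,0.286,0,0,0,1],
    [-0.007,-0.06,0.286,0,0,0,1],
    [-0.007,-0.06,0.286,0,0,0,1]
  ]
}}

```text
clock: 2.8
position: [0.5671, 0.1233, 0.1789]
tool_rot: [3.141, 0.0, -2.977]
force: [1.1, -0.4, 0.4]
grip_width: 0.0001
finger_force: 0.0
```

Run:
```python
from h import *
s=observe(); print(s["position"],s["tool_rot"],s["force"],s["grip_width"])
c=get_calibration("wrist")
a=grab_frame("wrist")[:,:,::-1]; b=grab_frame("scene")[:,:,::-1]
cv2.imwrite("pics/w2.png",np.vstack([cv2.resize(a[100:340,180:480],(600,480))[:300],cv2.resize(b[195:295,240:440],(600,300),interpolation=2)]))
```

```text
[0.56708227 0.12326238 0.17885078] [ 3.14138427e+00  3.41118232e-05 -2.97704980e+00] [ 1.05647826 -0.3609662   0.38280249] 7.785303494524514e-05
```

View pics/w2.png

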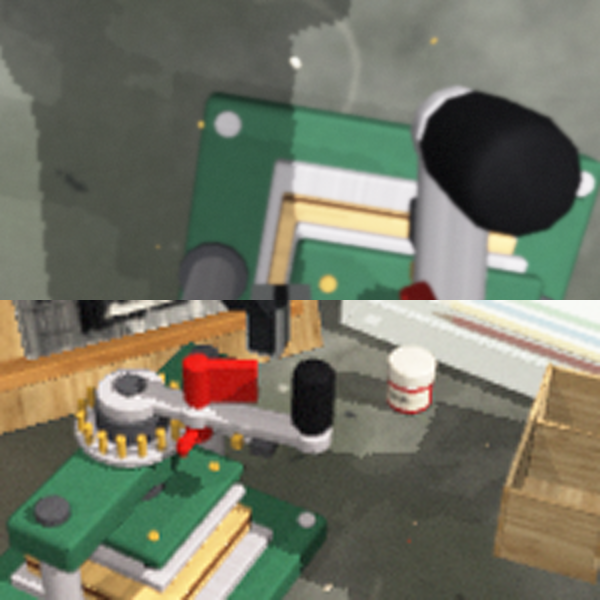

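{"fn": "play_rows", "kwargs": {
  "deltas": [
    [0,0.012,0,0,0,0,1],
    [0,0.02,0,0,0,0,1],
    [0,0.025,0,0,0,0,1],
    [0,0.029,0,0,0,0,1],
    [0,0.033,0,0,0,0,1],
    [0,0.037,0,0,0,0,1],
    [0,0.041,0,0,0,0,1],
    [0,0.044,0,0,0,0,1],
    [0,0.046,0,0,0,0,1]
  ]
}}

```text
clock: 3.8
position: [0.5635, 0.1453, 0.1783]
tool_rot: [3.142, 0.0, -2.978]
force: [-0.3, -0.2, -0.2]
grip_width: -0.0002
finger_force: 0.3
```

Run:
```python
from h import *
s=observe(); print(s["position"],s["tool_rot"],s["force"],s["grip_width"])
b=grab_frame("scene")[:,:,::-1]
cv2.imwrite("pics/s3.png",cv2.resize(b[195:270,260:370],(660,450),interpolation=2))
```

```text
[0.5634639  0.14527932 0.17828332] [ 3.14150753e+00  1.85853414e-05 -2.97802544e+00] [-0.34508911 -0.16014315 -0.17605919] -0.00017108399146623077
```

View pics/s3.png

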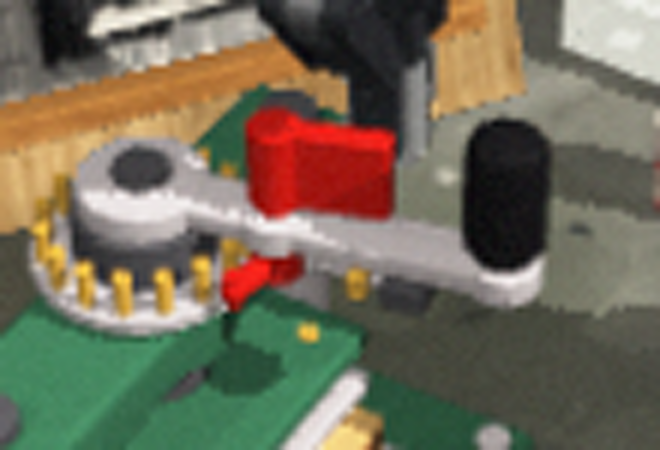

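{"fn": "play_rows", "kwargs": {
  "deltas": [
    [0,0.004,0,0,0,0,1],
    [0,0.008,0,0,0,0,1],
    [0,0.012,0,0,0,0,1],
    [0,0.014,0,0,0,0,1]
  ]
}}

```text
clock: 4.25
position: [0.5623, 0.1524, 0.1783]
tool_rot: [3.141, 0.0, -2.978]
force: [0.4, 0.3, -0.6]
grip_width: -0.0003
finger_force: 0.0
```

```bash
cat > lev.py <<'E'
from h import *
s=observe(); d=s["position"]-[.6255,.179,0]; print(s["clock"],d, "t",d@[-.189,.982,0],s["force"])
c=get_calibration("scene");f=grab_frame("scene")[:,:,::-1]
h=cv2.cvtColor(np.ascontiguousarray(f),cv2.COLOR_BGR2HSV)
r=((((h[:,:,0]<8)|(h[:,:,0]>172))&(h[:,:,1]>150)&(h[:,:,2]>60))); r[:205]=0;r[245:]=0;r[:,:290]=0;r[:,340:]=0
n,l,st,ce=cv2.connectedComponentsWithStats(r.astype(np.uint8)); k=1+st[1:,4].argmax(); print(st[k])
ys,xs=np.nonzero(l==k); x1=xs.max()-1; tip=(x1,ys[xs==x1].min()); pv=(305.5,ys[(xs>=305)&(xs<=306)].min()+2.5)
T=plane(c,*tip,.197);P=plane(c,*pv,.197); v=T-P; print(tip,T,P,"az",np.degrees(np.arctan2(v[1],v[0]))%360,np.hypot(*v[:2]))
E
python3 lev.py
python3 - <<'E'
from h import *
c=get_calibration("scene")
for p,t in [((305.5,215.1),(325,215.4)),((305.5,214.7),(325,217))]:
    v=plane(c,*t,.197)-plane(c,*p,.197); print(np.degrees(np.arctan2(v[1],v[0]))%360)
E
```

```text
4.25 [-0.06317204 -0.02662777  0.178314  ] t -0.014208958905303274 [ 0.43416247  0.29055889 -0.56130422]
[301 213  23  22 348]
(np.int64(322), np.int64(220)) [0.55278959 0.16983892 0.197     ] [0.58256297 0.1731431  0.197     ] az 186.332633272585 0.029956158296874518
208.1520826138853
198.91593326308964
```

{"fn": "play_rows", "kwargs": {
  "deltas": [
    [0,0.003,0,0,0,0,1],
    [0,0.006,0,0,0,0,1],
    [0,0.008,0,0,0,0,1],
    [0,0.008,0,0,0,0,1]
  ]
}}

```text
clock: 4.7
position: [0.5617, 0.1559, 0.1783]
tool_rot: [-3.141, 0.0, -2.978]
force: [0.5, -0.6, -0.4]
grip_width: 0.0
finger_force: 0.5
```

```bash
python3 lev.py
```

```text
4.7 [-0.06378725 -0.02311869  0.17830194] t -0.010646759488390275 [ 0.50173103 -0.55409681 -0.36096629]
[301 213  22  23 341]
(np.int64(321), np.int64(221)) [0.55290816 0.17287685 0.197     ] [0.58256297 0.1731431  0.197     ] az 180.51439716420424 0.029656005858141942
```

{"fn": "play_rows", "kwargs": {
  "deltas": [
    [0,-0.02,0,0,0,0,1],
    [0,-0.06,0,0,0,0,1],
    [0,-0.07,0,0,0,0,1],
    [0,-0.07,-0.1,0,0,0,1],
    [0,-0.07,-0.2,0,0,0,0.3],
    [0,0.0,-0.24,0,0,0,0.3],
    [0,0.0,-0.28,0,0,0,0.3],
    [0,0.0,-0.28,0,0,0,0.3]
  ]
}}

```text
clock: 5.55
position: [0.5624, 0.1569, 0.3209]
tool_rot: [3.14, 0.004, -2.977]
force: [0.4, -0.2, -0.7]
grip_width: 0.0582
finger_force: 0.0
```

```bash
python3 lev.py
python3 - <<'E'
from h import *
c=get_calibration("wrist"); f=np.ascontiguousarray(grab_frame("wrist")[:,:,::-1]); print(c["xyz"],c["rotation"],observe()["grip_width"])
np.save("w2.npy",c,allow_pickle=True);cv2.imwrite("pics/w4full.png",f); cv2.imwrite("pics/w4.png",cv2.resize(f[80:330,180:480],None,fx=2.4,fy=2.4,interpolation=2))
E
```

```text
5.55 [-0.06312666 -0.02210386  0.320897  ] t -0.009775055002541565 [ 0.42526869 -0.16171172 -0.65254906]
[301 213  22  23 338]
(np.int64(321), np.int64(222)) [0.5516097  0.17509367 0.197     ] [0.58256297 0.1731431  0.197     ] az 176.3941689247279 0.0310146625762457
[0.49052199 0.14417511 0.46047434] [ 2.85096347e+00 -1.15900097e-03  1.73391923e+00] 0.05969052371547559
```

View pics/w4.png

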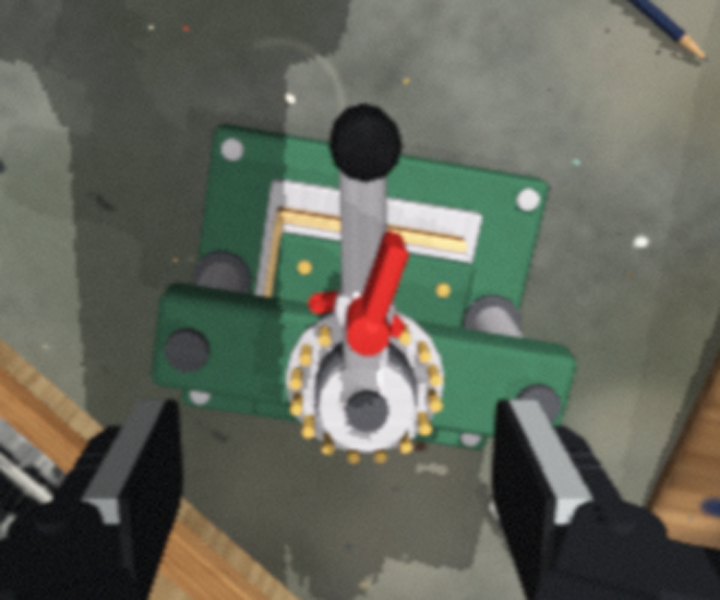

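Run:
```python
from h import *
c=np.load("w2.npy",allow_pickle=True).item()
f=cv2.imread("pics/w4full.png");m=((f.max(2)<45)*255).astype(np.uint8);m[:115]=0;m[165:]=0;m[:,:310]=0;m[:,355:]=0
kc,kr=cv2.minEnclosingCircle(max(cv2.findContours(m,0,1)[0],key=cv2.contourArea)); k=plane(c,*kc,.212); a=plane(c,332.5,250.8,.17)
print(kc,k,a); v=k-a; az=np.arctan2(v[1],v[0]); print(np.hypot(*v[:2]),"handle",np.pi-az%(2*np.pi))
s=observe();M=R.from_euler('xyz',s["tool_rot"]); print(s["position"],s["tool_rot"],(M.inv().apply(np.array([k[0],k[1],.18])-s["position"])/.5).round(4))
```

```text
(332.0190734863281, 138.76718139648438) [0.51675558 0.15781594 0.212     ] [0.62609571 0.17897647 0.17      ]
0.11136890612065933 handle -0.19116614501788742
[0.56166401 0.15567961 0.31821466] [ 3.14152957e+00  2.64930683e-04 -2.97843381e+00] [0.088  0.0188 0.2764]
```

{"fn": "play_rows", "kwargs": {
  "deltas": [
    [0.05,0.019,0,0,0,0,0.3],
    [0.088,0.019,0,0,0,0,0.3],
    [0.088,0.019,0.08,0,0,-0.01,0.3],
    [0.088,0.019,0.16,0,0,-0.013,0.3],
    [0.088,0.019,0.22,0,0,-0.013,0.3],
    [0.088,0.019,0.26,0,0,-0.013,0.4],
    [0.088,0.019,0.276,0,0,-0.013,0.5],
    [0.088,0.019,0.276,0,0,-0.013,0.66],
    [0.088,0.019,0.276,0,0,-0.013,0.66],
    [0.088,0.019,0.276,0,0,-0.013,0.66]
  ]
}}

```text
clock: 6.65
position: [0.5172, 0.1582, 0.1813]
tool_rot: [3.141, 0.001, -2.951]
force: [0.3, -0.2, 1.4]
grip_width: 0.029
finger_force: 0.0
```

```bash
cat > arc.py <<'E'
# usage: arc.py th0 th1 n [rad]: rows from the present commanded handle angle th0 to th1
from h import *
import sys
def rows(th0,th1,n,r=.110):
    e=lambda t: np.array([-np.cos(t),np.sin(t)])*r   # handle dir, angle clockwise from -x
    u=-np.array([np.cos(th0),-np.sin(th0)]); y=np.array([np.sin(th0),np.cos(th0)])
    out=[]
    for k in range(1,n+1):
        t=th0+(th1-th0)*k/n; d=e(t)-e(th0)
        out.append([round(float(d@u)/.5,3),round(float(d@y)/.5,3),0,0,0,round((t-th0)/np.radians(120),3)])
    return out
s=observe(); d=s["position"][:2]-[.6261,.179]; th=np.pi-np.arctan2(d[1],d[0])%(2*np.pi)
tn=np.array([np.sin(th),np.cos(th)]); F=s["force"][:2]
print("t",s["clock"],"th",th.round(4),"r",np.hypot(*d).round(4),"z",s["position"][2],"yawth",(np.pi-s["tool_rot"][2])%(2*np.pi),"w",s["grip_width"],"Ftan",F@tn,"Frad",F@(d/np.hypot(*d)),s["force"])
if len(sys.argv)>1:
    a=[float(x) for x in sys.argv[1:]]; print(rows(a[0],a[1],int(a[2])))
E
python3 arc.py -0.19 0.15 10
```

```text
t 6.65 th -0.1889 r 0.1108 z 0.18125038707534644 yawth 6.092743895729309 w 0.02900201859679273 Ftan -0.30031144540717625 Frad -0.2603365551959197 [ 0.31209919 -0.24608165  1.37989853]
[[-0.0, 0.007, 0, 0, 0, np.float64(0.016)], [-0.001, 0.015, 0, 0, 0, np.float64(0.032)], [-0.001, 0.022, 0, 0, 0, np.float64(0.049)], [-0.002, 0.03, 0, 0, 0, np.float64(0.065)], [-0.003, 0.037, 0, 0, 0, np.float64(0.081)], [-0.005, 0.045, 0, 0, 0, np.float64(0.097)], [-0.006, 0.052, 0, 0, 0, np.float64(0.114)], [-0.008, 0.059, 0, 0, 0, np.float64(0.13)], [-0.01, 0.066, 0, 0, 0, np.float64(0.146)], [-0.013, 0.073, 0, 0, 0, np.float64(0.162)]]
```

{"fn": "play_rows", "kwargs": {
  "deltas": [
    [0,0.007,0,0,0,0.016,0.66],
    [-0.001,0.015,0,0,0,0.032,0.66],
    [-0.001,0.022,0,0,0,0.049,0.66],
    [-0.002,0.03,0,0,0,0.065,0.66],
    [-0.003,0.037,0,0,0,0.081,0.66],
    [-0.005,0.045,0,0,0,0.097,0.66],
    [-0.006,0.052,0,0,0,0.114,0.66],
    [-0.008,0.059,0,0,0,0.13,0.66],
    [-0.01,0.066,0,0,0,0.146,0.66],
    [-0.013,0.073,0,0,0,0.162,0.66]
  ]
}}

```text
clock: 7.65
position: [0.5165, 0.1939, 0.1812]
tool_rot: [-3.141, 0.001, 2.99]
force: [-1.9, -9.3, 4.5]
grip_width: 0.0289
finger_force: 4.4
```

```bash
python3 arc.py 0 0.5 10
```

```text
t 7.65 th 0.1355 r 0.1107 z 0.18121213923619678 yawth 0.1511915884755477 w 0.028883712021764905 Ftan -9.455679847521845 Frad 0.6068945718740689 [-1.87854761 -9.28704804  4.52447068]
[[-0.0, 0.011, 0, 0, 0, np.float64(0.024)], [-0.001, 0.022, 0, 0, 0, np.float64(0.048)], [-0.002, 0.033, 0, 0, 0, np.float64(0.072)], [-0.004, 0.044, 0, 0, 0, np.float64(0.095)], [-0.007, 0.054, 0, 0, 0, np.float64(0.119)], [-0.01, 0.065, 0, 0, 0, np.float64(0.143)], [-0.013, 0.075, 0, 0, 0, np.float64(0.167)], [-0.017, 0.086, 0, 0, 0, np.float64(0.191)], [-0.022, 0.096, 0, 0, 0, np.float64(0.215)], [-0.027, 0.105, 0, 0, 0, np.float64(0.239)]]
```

{"fn": "play_rows", "kwargs": {
  "deltas": [
    [0,0.011,0,0,0,0.024,0.66],
    [-0.001,0.022,0,0,0,0.048,0.66],
    [-0.002,0.033,0,0,0,0.072,0.66],
    [-0.004,0.044,0,0,0,0.095,0.66],
    [-0.007,0.054,0,0,0,0.119,0.66],
    [-0.01,0.065,0,0,0,0.143,0.66],
    [-0.013,0.075,0,0,0,0.167,0.66],
    [-0.017,0.086,0,0,0,0.191,0.66],
    [-0.022,0.096,0,0,0,0.215,0.66],
    [-0.027,0.105,0,0,0,0.239,0.66]
  ]
}}

```text
clock: 8.65
position: [0.5371, 0.2443, 0.1812]
tool_rot: [-3.141, -0.0, 2.49]
force: [-6.4, -6.7, 5.6]
grip_width: 0.0291
finger_force: 4.4
```

```bash
python3 arc.py 0.65 0 10
```

```text
t 8.65 th 0.6335 r 0.1104 z 0.18116776209059723 yawth 0.6518685966493543 w 0.02911750723581053 Ftan -9.21672635350676 Frad 1.2000929851695488 [-6.4234557  -6.71769936  5.64842465]
[[-0.0, -0.014, 0, 0, 0, np.float64(-0.031)], [-0.002, -0.029, 0, 0, 0, np.float64(-0.062)], [-0.004, -0.043, 0, 0, 0, np.float64(-0.093)], [-0.007, -0.057, 0, 0, 0, np.float64(-0.124)], [-0.012, -0.07, 0, 0, 0, np.float64(-0.155)], [-0.017, -0.084, 0, 0, 0, np.float64(-0.186)], [-0.022, -0.097, 0, 0, 0, np.float64(-0.217)], [-0.029, -0.109, 0, 0, 0, np.float64(-0.248)], [-0.037, -0.121, 0, 0, 0, np.float64(-0.279)], [-0.045, -0.133, 0, 0, 0, np.float64(-0.31)]]
```

{"fn": "play_rows", "kwargs": {
  "deltas": [
    [0,-0.014,0,0,0,-0.031,0.66],
    [-0.002,-0.029,0,0,0,-0.062,0.66],
    [-0.004,-0.043,0,0,0,-0.093,0.66],
    [-0.007,-0.057,0,0,0,-0.124,0.66],
    [-0.012,-0.07,0,0,0,-0.155,0.66],
    [-0.017,-0.084,0,0,0,-0.186,0.66],
    [-0.022,-0.097,0,0,0,-0.217,0.66],
    [-0.029,-0.109,0,0,0,-0.248,0.66],
    [-0.037,-0.121,0,0,0,-0.279,0.66],
    [-0.045,-0.133,0,0,0,-0.31,0.66]
  ]
}}

```text
clock: 9.65
position: [0.5154, 0.1788, 0.1812]
tool_rot: [3.14, 0.001, -3.138]
force: [0.1, 1.2, -0.2]
grip_width: 0.0291
finger_force: 0.9
```

```bash
python3 arc.py; python3 lev.py
```

```text
t 9.65 th -0.0016 r 0.1107 z 0.1812387398905458 yawth 6.280056542243273 w 0.029077477035943846 Ftan 1.2190317611426114 Frad -0.09170142140783312 [ 0.0897476   1.21917716 -0.16795848]
9.65 [-1.10149122e-01 -1.77494280e-04  1.81238740e-01] t 0.020643884725891966 [ 0.0897476   1.21917716 -0.16795848]
[299 216  21  24 327]
(np.int64(318), np.int64(226)) [0.55069063 0.18621646 0.197     ] [0.57836654 0.17985962 0.197     ] az 167.06418651705184 0.028396576852513598
```

{"fn": "play_rows", "kwargs": {
  "deltas": [
    [0,-0.014,0,0,0,-0.031,0.66],
    [-0.002,-0.029,0,0,0,-0.062,0.66],
    [-0.004,-0.043,0,0,0,-0.093,0.66],
    [-0.007,-0.057,0,0,0,-0.124,0.66],
    [-0.012,-0.07,0,0,0,-0.155,0.66],
    [-0.017,-0.084,0,0,0,-0.186,0.66],
    [-0.022,-0.097,0,0,0,-0.217,0.66],
    [-0.029,-0.109,0,0,0,-0.248,0.66],
    [-0.037,-0.121,0,0,0,-0.279,0.66],
    [-0.045,-0.133,0,0,0,-0.31,0.66]
  ]
}}

```text
clock: 10.7
position: [0.538, 0.1122, 0.1811]
tool_rot: [-3.141, 0.001, -2.491]
force: [0.1, 1.5, 1.1]
grip_width: 0.029
finger_force: 0.7
```

```bash
python3 arc.py
```

```text
t 10.7 th -0.6486 r 0.1105 z 0.18110106534730566 yawth 5.632507604587769 w 0.02897328679014061 Ftan 1.0742580574093443 Frad -0.9929914650976789 [0.1424809  1.45594011 1.05773817]
```

{"fn": "play_rows", "kwargs": {
  "deltas": [
    [0,0.011,0,0,0,0.024,0.66],
    [-0.001,0.022,0,0,0,0.048,0.66],
    [-0.002,0.033,0,0,0,0.072,0.66],
    [-0.004,0.044,0,0,0,0.095,0.66],
    [-0.007,0.054,0,0,0,0.119,0.66],
    [-0.01,0.065,0,0,0,0.143,0.66],
    [-0.013,0.075,0,0,0,0.167,0.66],
    [-0.017,0.086,0,0,0,0.191,0.66],
    [-0.022,0.096,0,0,0,0.215,0.66],
    [-0.027,0.105,0,0,0,0.239,0.66]
  ]
}}

```text
clock: 11.7
position: [0.517, 0.161, 0.181]
tool_rot: [-3.14, 0.001, -2.998]
force: [0.7, -8.9, 1.1]
grip_width: 0.0287
finger_force: 4.4
```

```bash
python3 arc.py
```

```text
t 11.7 th -0.164 r 0.1106 z 0.18102281513515492 yawth 6.13913930241218 w 0.028741452849489584 Ftan -8.848427568611877 Frad 0.7873939633845634 [ 0.66743307 -8.85828385  1.07184073]
```

```bash
python3 arc.py 0 0.2 10
```

```text
t 11.7 th -0.164 r 0.1106 z 0.18102281513515492 yawth 6.13913930241218 w 0.028741452849489584 Ftan -8.848427568611877 Frad 0.7873939633845634 [ 0.66743307 -8.85828385  1.07184073]
[[-0.0, 0.004, 0, 0, 0, np.float64(0.01)], [-0.0, 0.009, 0, 0, 0, np.float64(0.019)], [-0.0, 0.013, 0, 0, 0, np.float64(0.029)], [-0.001, 0.018, 0, 0, 0, np.float64(0.038)], [-0.001, 0.022, 0, 0, 0, np.float64(0.048)], [-0.002, 0.026, 0, 0, 0, np.float64(0.057)], [-0.002, 0.031, 0, 0, 0, np.float64(0.067)], [-0.003, 0.035, 0, 0, 0, np.float64(0.076)], [-0.004, 0.039, 0, 0, 0, np.float64(0.086)], [-0.004, 0.044, 0, 0, 0, np.float64(0.095)]]
```

{"fn": "play_rows", "kwargs": {
  "deltas": [
    [0,0.005,0,0,0,0.01,0.66],
    [0,0.009,0,0,0,0.02,0.66],
    [0,0.014,0,0,0,0.03,0.66],
    [-0.001,0.018,0,0,0,0.04,0.66],
    [-0.001,0.022,0,0,0,0.048,0.66],
    [-0.002,0.026,0,0,0,0.057,0.66],
    [-0.002,0.031,0,0,0,0.067,0.66],
    [-0.003,0.035,0,0,0,0.076,0.66],
    [-0.004,0.039,0,0,0,0.086,0.66],
    [-0.004,0.044,0,0,0,0.095,0.66]
  ]
}}

```text
clock: 12.7
position: [0.5157, 0.1828, 0.181]
tool_rot: [-3.14, 0.001, 3.088]
force: [0.2, -8.8, 2.1]
grip_width: 0.0288
finger_force: 4.3
```

```bash
python3 arc.py;python3 - <<'E'
from h import *
b=grab_frame("scene")[:,:,::-1]
cv2.imwrite("pics/s5.png",cv2.resize(b[235:325,230:340],(733,600),interpolation=2))
E
```

```text
t 12.7 th 0.0346 r 0.1105 z 0.1810256878582799 yawth 0.05375248643345909 w 0.02884049599999063 Ftan -8.820477807000934 Frad -0.5146710296179682 [ 0.20881775 -8.83301252  2.12543144]
```

View pics/s5.png

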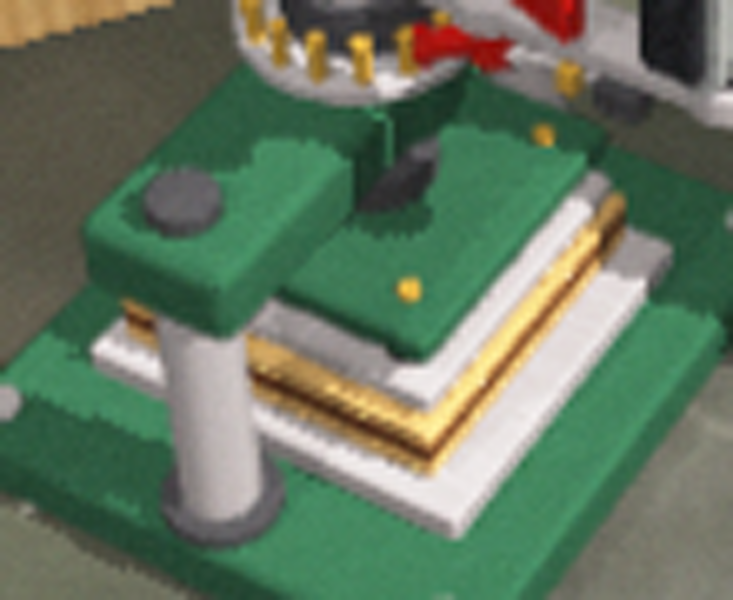

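{"fn": "play_rows", "kwargs": {
  "deltas": [
    [0,0.005,0,0,0,0.01,0.66],
    [0,0.009,0,0,0,0.02,0.66],
    [0,0.014,0,0,0,0.03,0.66],
    [-0.001,0.018,0,0,0,0.04,0.66],
    [-0.001,0.022,0,0,0,0.048,0.66],
    [-0.002,0.026,0,0,0,0.057,0.66],
    [-0.002,0.031,0,0,0,0.067,0.66],
    [-0.003,0.035,0,0,0,0.076,0.66],
    [-0.004,0.039,0,0,0,0.086,0.66],
    [-0.004,0.044,0,0,0,0.095,0.66]
  ]
}}

```text
clock: 13.75
position: [0.5185, 0.2047, 0.181]
tool_rot: [-3.14, 0.001, 2.889]
force: [-1.2, -8.9, 3.7]
grip_width: 0.0291
finger_force: 4.3
```

```bash
python3 arc.py
```

```text
t 13.75 th 0.2349 r 0.1106 z 0.18099938700524676 yawth 0.25255226196067326 w 0.029094901863293193 Ftan -8.973450637654748 Frad -0.8920969426856784 [-1.22049935 -8.93470954  3.6581555 ]
```

{"fn": "play_rows", "kwargs": {
  "deltas": [
    [0,0.005,0,0,0,0.01,0.66],
    [0,0.009,0,0,0,0.02,0.66],
    [0,0.014,0,0,0,0.03,0.66],
    [-0.001,0.018,0,0,0,0.04,0.66],
    [-0.001,0.022,0,0,0,0.048,0.66],
    [-0.002,0.026,0,0,0,0.057,0.66],
    [-0.002,0.031,0,0,0,0.067,0.66],
    [-0.003,0.035,0,0,0,0.076,0.66],
    [-0.004,0.039,0,0,0,0.086,0.66],
    [-0.004,0.044,0,0,0,0.095,0.66]
  ]
}}

```text
clock: 14.75
position: [0.5257, 0.2257, 0.181]
tool_rot: [-3.14, 0.0, 2.69]
force: [-2.3, -7.3, 5.2]
grip_width: 0.0291
finger_force: 4.3
```

```bash
python3 arc.py
```

```text
t 14.75 th 0.4351 r 0.1107 z 0.18097501585608872 yawth 0.4514384539365439 w 0.029072364626061678 Ftan -7.597318121011621 Frad -0.9503149459307211 [-2.34020645 -7.29011488  5.1701989 ]
```

{"fn": "play_rows", "kwargs": {
  "deltas": [
    [0,0.005,0,0,0,0.01,0.66],
    [0,0.009,0,0,0,0.02,0.66],
    [0,0.014,0,0,0,0.03,0.66],
    [-0.001,0.018,0,0,0,0.04,0.66],
    [-0.001,0.022,0,0,0,0.048,0.66],
    [-0.002,0.026,0,0,0,0.057,0.66],
    [-0.002,0.031,0,0,0,0.067,0.66],
    [-0.003,0.035,0,0,0,0.076,0.66],
    [-0.004,0.039,0,0,0,0.086,0.66],
    [-0.004,0.044,0,0,0,0.095,0.66]
  ]
}}

```text
clock: 15.75
position: [0.5367, 0.2445, 0.1809]
tool_rot: [-3.14, 0.0, 2.491]
force: [-6.5, -9.0, 6.5]
grip_width: 0.0295
finger_force: 5.6
```

```bash
python3 arc.py
```

```text
t 15.75 th 0.6321 r 0.1108 z 0.18093924366248784 yawth 0.6503667124874868 w 0.02946071078276104 Ftan -11.123199466162548 Frad -0.0660086740505525 [-6.51850024 -9.01327233  6.49964159]
```

{"fn": "play_rows", "kwargs": {
  "deltas": [
    [0,-0.014,0,0,0,-0.031,0.66],
    [-0.002,-0.029,0,0,0,-0.062,0.66],
    [-0.004,-0.043,0,0,0,-0.093,0.66],
    [-0.007,-0.057,0,0,0,-0.124,0.66],
    [-0.012,-0.07,0,0,0,-0.155,0.66],
    [-0.017,-0.084,0,0,0,-0.186,0.66],
    [-0.022,-0.097,0,0,0,-0.217,0.66],
    [-0.029,-0.109,0,0,0,-0.248,0.66],
    [-0.037,-0.121,0,0,0,-0.279,0.66],
    [-0.045,-0.133,0,0,0,-0.31,0.66]
  ]
}}

```text
clock: 16.75
position: [0.5152, 0.1795, 0.1811]
tool_rot: [3.141, 0.001, -3.138]
force: [-0.1, 0.8, -1.1]
grip_width: 0.029
finger_force: 1.0
```

{"fn": "play_rows", "kwargs": {
  "deltas": [
    [0,0.005,0,0,0,0.01,0.66],
    [0,0.009,0,0,0,0.02,0.66],
    [0,0.014,0,0,0,0.03,0.66],
    [-0.001,0.018,0,0,0,0.04,0.66],
    [-0.001,0.022,0,0,0,0.048,0.66],
    [-0.002,0.026,0,0,0,0.057,0.66],
    [-0.002,0.031,0,0,0,0.067,0.66],
    [-0.003,0.035,0,0,0,0.076,0.66],
    [-0.004,0.039,0,0,0,0.086,0.66],
    [-0.004,0.044,0,0,0,0.095,0.66]
  ]
}}

```text
clock: 17.75
position: [0.5169, 0.2012, 0.1803]
tool_rot: [-3.141, 0.0, 2.943]
force: [0.1, -2.6, 0.7]
grip_width: 0.0295
finger_force: 1.3
```

```bash
python3 arc.py; python3 arc.py 0 0.06 3
```

```text
t 17.75 th 0.2004 r 0.1114 z 0.18027283579891543 yawth 0.19869523365056097 w 0.029467235514066305 Ftan -2.5579227589240556 Frad -0.6072816812581833 [ 0.08593498 -2.62761775  0.70037404]
t 17.75 th 0.2004 r 0.1114 z 0.18027283579891543 yawth 0.19869523365056097 w 0.029467235514066305 Ftan -2.5579227589240556 Frad -0.6072816812581833 [ 0.08593498 -2.62761775  0.70037404]
[[-0.0, 0.004, 0, 0, 0, np.float64(0.01)], [-0.0, 0.009, 0, 0, 0, np.float64(0.019)], [-0.0, 0.013, 0, 0, 0, np.float64(0.029)]]
```

{"fn": "play_rows", "kwargs": {
  "deltas": [
    [0,0.004,0,0,0,0.01,0.66],
    [0,0.009,0,0,0,0.02,0.66],
    [0,0.013,0,0,0,0.029,0.66]
  ]
}}

```text
clock: 18.05
position: [0.518, 0.2062, 0.1802]
tool_rot: [-3.14, -0.0, 2.881]
force: [-1.9, -11.9, 4.2]
grip_width: 0.0291
finger_force: 5.6
```

```bash
python3 arc.py
```

```text
t 18.05 th 0.2466 r 0.1115 z 0.1802255109228499 yawth 0.2602997646609815 w 0.02906025399069956 Ftan -11.976801971570692 Frad -1.0701457679498192 [ -1.88535621 -11.87579174   4.19330158]
```

{"fn": "play_rows", "kwargs": {
  "deltas": [
    [0,0.004,0,0,0,0.01,0.66],
    [0,0.009,0,0,0,0.02,0.66]
  ]
}}

```text
clock: 18.25
position: [0.5191, 0.2103, 0.1802]
tool_rot: [-3.139, -0.0, 2.839]
force: [-3.1, -11.9, 4.6]
grip_width: 0.029
finger_force: 5.8
```

```bash
python3 arc.py
```

```text
t 18.25 th 0.2841 r 0.1115 z 0.18023395126264954 yawth 0.30250142934364144 w 0.02898638350628214 Ftan -12.257055982639468 Frad -0.3775240705635422 [ -3.07364627 -11.87142133   4.61170049]
```

{"fn": "play_rows", "kwargs": {
  "deltas": [
    [0,0.004,0,0,0,0.01,0.66],
    [0,0.009,0,0,0,0.02,0.66],
    [0,0.013,0,0,0,0.029,0.66]
  ]
}}

```text
clock: 18.55
position: [0.521, 0.2164, 0.1802]
tool_rot: [-3.139, -0.0, 2.778]
force: [-3.5, -11.5, 5.7]
grip_width: 0.0291
finger_force: 6.2
```

```bash
python3 arc.py
```

```text
t 18.55 th 0.342 r 0.1116 z 0.18022123069110924 yawth 0.36322465144369076 w 0.029059868802022097 Ftan -12.047856001169718 Frad -0.5344743304043681 [ -3.53707951 -11.529335     5.71259821]
```

{"fn": "play_rows", "kwargs": {
  "deltas": [
    [0,0,0,0,0,0,0.66],
    [0,0,0,0,0,0,0.66],
    [0,0,0,0,0,0,0.66]
  ]
}}

```text
clock: 18.85
position: [0.5209, 0.2168, 0.1802]
tool_rot: [-3.14, -0.0, 2.78]
force: [-3.4, -9.2, 4.7]
grip_width: 0.0287
finger_force: 5.0
```

```bash
python3 arc.py
python3 - <<'E'
from h import *
for i in range(6):
    grab_frame("side"); s=observe(); th=.342; print((s["force"][:2]@[np.sin(th),np.cos(th)]).round(2),s["finger_force"],s["position"][1])
E
```

```text
t 18.85 th 0.3447 r 0.1117 z 0.1801982468834832 yawth 0.36209220272693443 w 0.028702534767980688 Ftan -9.749247650017567 Frad 0.0606435806873113 [-3.3511766  -9.15538764  4.70549911]
-10.2 4.947237074375153 0.2167486531683999
-9.9 4.94244709610939 0.21675590840544876
-9.65 4.94094505906105 0.21674131704500565
-9.21 4.940317869186401 0.21674103357860533
-9.89 4.940399676561356 0.21670902572283288
-10.05 4.938291013240814 0.21674901049472253
```

{"fn": "play_rows", "kwargs": {
  "deltas": [
    [0,-0.003,0,0,0,0,0.62],
    [0,-0.005,0,0,0,0,0.5],
    [0,-0.005,0,0,0,0,0.35],
    [0,-0.005,0,0,0,0,0.3],
    [0,-0.005,-0.02,0,0,0,0.3],
    [0,-0.005,-0.08,0,0,0,0.3],
    [0,-0.005,-0.16,0,0,0,0.3],
    [0,-0.005,-0.24,0,0,0,0.3],
    [0,-0.005,-0.28,0,0,0,0.3],
    [0,-0.005,-0.28,0,0,0,0.3]
  ]
}}

```text
clock: 20.15
position: [0.5213, 0.2162, 0.324]
tool_rot: [3.137, 0.003, 2.781]
force: [-0.5, -0.6, -1.1]
grip_width: 0.06
finger_force: 0.0
```

```bash
python3 arc.py
python3 - <<'E'
from h import *
b=grab_frame("scene")[:,:,::-1]
cv2.imwrite("pics/s6.png",cv2.resize(b[200:340,180:400],(800,509),interpolation=2))
E
```

```text
t 20.15 th 0.3408 r 0.1111 z 0.32396691507497116 yawth 0.36033466675357895 w 0.05995325586304738 Ftan -0.6873844504343884 Frad 0.24912679803746177 [-0.46456635 -0.56457032 -1.12570027]
```

View pics/s6.png

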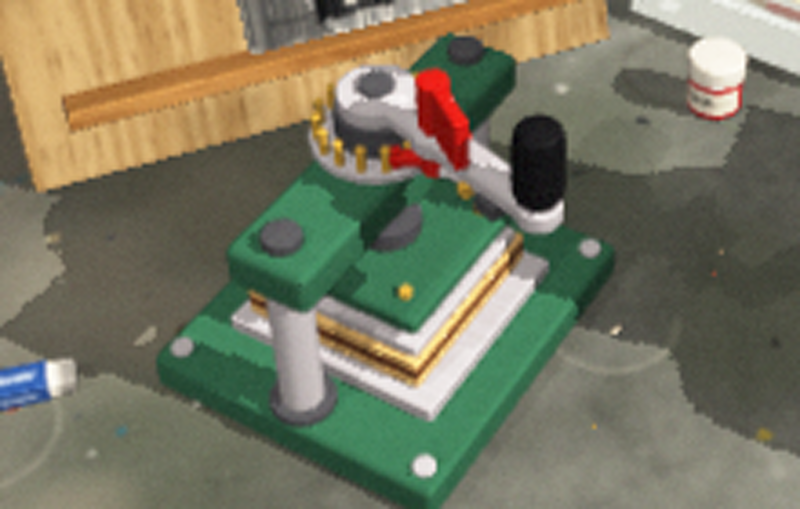

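The foot now bears on the board and the lever is on the tightening side. The board and the neighbouring things are undisturbed, and the gripper is clear.

```bash
python3 -c "
from workcell import *
print(job_done())"
```

```text
the job is handed in; nothing more can be done
None
```

I set the lever to tighten and clamped the board, stopping when the knob push was about 4 N above its free-running value (roughly 12.5 N against 8.8 N while moving); the arm is clear and the job is handed in.

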